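Set a return spring in the bench spring tester

ROBOT

A 7-joint arm with a two-finger parallel gripper is mounted at the origin on the work surface. World frame = base frame: x ahead of the robot, y to its left, z up, the work surface at z = 0. Lengths are in m, angles in rad, forces in N, time in s.
With the tool pointing down it reaches from about 0.425 to 0.95 m from the base axis. Payload 4.7 kg.
Tool frame: the origin (TCP) lies on the front face of the gripper's body, between the roots of the fingers; the fingertips stand 73 mm ahead of it and the grasp point (between the pads) lies 54 mm ahead of it; z points along the fingers, x is the direction in which the jaws open and shut, and the axes are right-handed (so a half turn about z gives the same grasp; the last joint's range is limited). The gripper opens to 85 mm and grips with 20 to 120 N. Pads are 22 mm wide; open, the fingers measure 114 mm over their backs; the gripper's body (76 mm by 85 mm) begins 54 mm behind the grasp point. The pads swing forward as they close: fully open they stand 13 mm farther back than shut.
Start: joints at [-1.139, 0.469, -0.049, 1.532, 0.024, 1.141, -0.082], TCP at [0.3, 0.605, 0.304] pointing down, gripper open.
Joint ranges: [-2.59, 2.59], [-0.33, 1.99], [-1.39, 1.29], [0.1, 2.45], [-1.04, 4.18], [0.21, 1.99], [-2.66, 2.66]. Speed limits (rad/s): [2.57, 2.57, 3.14, 3.14, 3.14, 3.14, 3.14].

INTERFACE

Orientations are given as a unit quaternion [w, x, y, z].
In Python, from cell import * gives the robot as it stands.
- The arm moves only by the shell command python3 -m inch 'ROWS' [OPENING] [FORCE]. ROWS is text: rows parted by semicolons, each of 6 numbers parted by spaces: the shift along the tool's x, y, z each as a share of 0.25 m, from -1 to 1, then the turn, a rotation vector about the tool's x, y, z each as a share of pi/4 rad, from -1 to 1. A call has exactly 8 rows; each row is the pose to reach, as a shift and turn from the pose commanded when the call began, along the tool's axes at that moment; what a row does not reach only later rows make up. A row lasts 1/12 s, in which the tool goes at most 41.7 mm and 7.16 degrees, less where a joint would pass 70% of its speed; a pose out of reach is approached as far as the arm can. A call with a number of a shift or a turn outside -1 to 1 is refused whole. A call with a gripper value outside its range is refused whole. OPENING is the gripper's target within -1 to 1 (fully open at 1, half-way at 0, shut at -1), set as the call begins (- or left out, the last holds). The fingers move at their own pace and stop on an object; FORCE is the grip in N (left out, the last holds). Time passes only in rows, so rows that repeat a pose let the fingers close, or fill a call up. It gives the time, the measured TCP pose, the force and the opening at its end, in the units of the state.
- get_obs(): the state, without advancing time (a new reading comes with each control period).
- camera(name): name is "scene" or "top" or "wrist"; returns a dict with "color" (420x560x3 uint8, blue, green, red), "depth" (420x560 float32, m along the optical axis (not along the pixel's ray), 0 where there is no reading), "fx", "fy", "cx", "cy" (pixels), "world_to_cam" (4x4, takes a point from world to camera coordinates); the wrist camera has in their place "T_tool_cam" (4x4, takes a point from camera to tool coordinates, whose origin is the TCP and whose axes are the tool frame's). Camera axes: x right, y down, z forward; pixel columns grow to the right and rows downward; lengths in m; the calibration is good to about 2 mm. A picture is of the moment at which its call begins: read the wrist's pose just before it.
- job_done(): hands the job in, once; it reports no verdict.
The state is a dict: "time_s": time; "joint_pos": joint angles; "joint_vel": joint speeds; "effort": joint torques, N m; "tool_pos": TCP position; "ee_rot": TCP orientation; "wrist_force": force on the tool from outside, world axes, zero at the start; "torque": the same for the moment, N m; "grip_width": finger opening in m.
Only numpy, scipy, OpenCV 4.12 (cv2) and the standard library are available. Lean on these libraries where they do the work, as an engineer would, in place of code of your own. Each camera call takes 0.05 s, during which the arm holds its last target. There are 200 camera calls.

TASK

A new return spring from the rivet tool is in the bench spring tester and must be set to its working length. With the fingertips press down on the black thumb pad at the free corner of the tilt plate until the pointer stands level with the tab of the sliding index on the upright scale, without going past the tab; keep it there for a full second, then take the fingers away and let the plate come all the way back up. Leave the index where it is set, and do not push over, shift or lift the loose parts standing round the tester.

Things in the scene. Friction and masses are not known exactly. Their poses are not given: they have to be found in the camera images.
- tester: Bench spring tester, bolted down. Grey base 130 x 310 x 14 mm, long along its y. Origin on the bench: base x -65..65, y -175..135 mm; +x is the scale side, away from the robot; z up. Aluminium tilt plate (90 mm wide, top 104 mm above the bench, free end y = -90) hinged on lugs at y = 100, height 100, axis along x, over a coil spring. White scale blade at x = 44, y = -166..-126, top at 116 mm
- pad_top (a point): Top centre of the thumb pad (geom platen_c0), a low domed black rubber button 38 mm across, 10 mm high, on the tilt plate's free corner away from the scale (tester x -30, y -68 mm; 168 mm from the hinge); 114 mm above the bench at rest. Press straight down: 2.5 N to start, then 0.2 N more per mm; stop at 51 mm. It sinks 0.71 mm per mm of the pointer tip, almost straight. A spring pushes it back up
- pointer_tip (a point): Free end of the dark steel pointer, a level needle 4 mm thick fixed to the tilt plate, 235 mm from the hinge line, in front of the scale's +x face; 100 mm above the bench at rest, and it goes down as the pad is pressed
- index_mark (a point): Middle of the inner edge of the index tab, a square brass tab 12 mm high facing the pointer tip, on a small brass slide with knurled screw at the scale's outer edge, held by friction. Its height varies: 26 to 56 mm below the pointer's rest height. The pointer is at the mark when both points have the same height, within 6 mm (half the tab)
- platen (a joint): Angle of the tilt plate, rad: 0 at rest (up, against its stop), growing as it is pressed down, at most 0.31. The pointer tip goes down by 235 mm x sin(angle)
- sleeve: Loose bystander: aluminium pulling-head sleeve standing upright, 42 mm across, 60 mm high, 0.25 kg, origin at the centre of its underside. Leave alone
- mandrel_a: Loose bystander: brass jaw mandrel standing on its 20 mm flange, 62 mm high, stem 10 mm, origin at the centre of its underside. Leave alone
- mandrel_b: Loose bystander: second brass jaw mandrel, the same as the first. Leave alone
- spare_spring: Loose bystander: spare steel coil spring standing upright, 40 mm across, 76 mm high, origin at the centre of its underside. Leave alone

How it is judged:
On the way, in this order (a step that is already met when the one before it is completed fails the run):
1. the fingers press the thumb pad and the pointer stays level with the index tab, within 6 mm, for 0.9 s (z of pointer_tip in the frame of index_mark between -0.006 and 0.006 m and contact force between the fingers and platen_c0 above 1 N), for 0.9 s.
2. the plate is let go and is back up at its stop (value of joint platen below 0.02 rad and contact force between the fingers and platen_c0 below 0.1 N), for 0.2 s.
At the end, for the whole second after the job is handed in: The tilt plate is back up (within 0.02 rad of its stop), the index is where it was set (within 3 mm), and the four loose parts stand upright (within 0.1 rad) and within 10 mm of where they were (value of joint platen below 0.02 rad and distance of index_mark from where it was at the start of the episode below 0.003 m and distance of each of sleeve, mandrel_a, mandrel_b, spare_spring from where it was at the start of the episode below 0.01 m and angle between each of sleeve, mandrel_a, mandrel_b, spare_spring's own z axis and vertical below 0.1 rad); the robot touches nothing.
It fails at once if the pointer goes past the index tab (more than 10 mm below its middle) (z of pointer_tip in the frame of index_mark below -0.01 m).
It fails at once if the index is shifted on its scale by more than 3 mm (distance of index_mark from where it was at the start of the episode above 0.003 m).
It fails at once if a loose part is lifted, pushed over or shifted by more than 10 mm (distance of any of sleeve, mandrel_a, mandrel_b, spare_spring from where it was at the start of the episode above 0.01 m or angle between any of sleeve, mandrel_a, mandrel_b, spare_spring's own z axis and vertical above 0.3 rad).
It also fails if it takes over 42 s, if anything falls off the work surface, if the arm or the gripper's body presses on something with over 40 N, if the wrist force passes 120 N, or if a joint passes its speed limit or range.

## Working session

There is one attempt and no reset: what is moved stays moved. The work goes in short steps, Python scripts to look and compute and a shell command to move; the robot and the scene stay as the last step left them, time stands still between calls to the robot, and variables do not carry over. Pictures are saved under pics/ and viewed, about 8 in all and at most 12, crops included, and the job is handed in when it is done.

```bash
mkdir -p pics; cat > h.py <<'E'
from cell import *
import numpy as np, cv2
from scipy.spatial.transform import Rotation as R
def snap(name,fn=None):
    o=get_obs(); c=camera(name)
    if name=="wrist":
        q=np.array(o["ee_rot"]); T=np.eye(4); T[:3,:3]=R.from_quat(q[[1,2,3,0]]).as_matrix(); T[:3,3]=o["tool_pos"]
        c["cw"]=T@np.array(c["T_tool_cam"])
    else: c["cw"]=np.linalg.inv(np.array(c["world_to_cam"]))
    if fn:
        cv2.imwrite("pics/"+fn+".png",c["color"]); np.savez("pics/"+fn+".npz",**{k:np.array(v) for k,v in c.items()})
    return c
def load(fn): return dict(np.load("pics/"+fn+".npz"))
def pt(c,u,v,d=None):
    if d is None: d=float(c["depth"][int(v),int(u)])
    return (c["cw"]@[(u-c["cx"])/c["fx"]*d,(v-c["cy"])/c["fy"]*d,d,1])[:3]
def proj(c,p):
    q=np.linalg.inv(c["cw"])@[*p,1]; return q[0]/q[2]*c["fx"]+c["cx"],q[1]/q[2]*c["fy"]+c["cy"],q[2]
E
python3 - <<'E'
from h import *
np.set_printoptions(precision=4,suppress=True)
print(get_obs())
a=snap("scene","scene0");b=snap("top","top0")
for c in(a,b): print(c["cw"],c["fx"])
E
```

```text
{'time_s': 0.0, 'joint_pos': array([-1.1389,  0.4694, -0.0486,  1.5337,  0.0241,  1.141 , -0.0823]), 'joint_vel': array([ 0.0011, -0.0002,  0.0015,  0.    , -0.0003, -0.0001, -0.0012]), 'effort': array([ -0.0001, -51.0315,  -0.0462, -23.7706,   0.0109,   0.0077,
        -0.    ]), 'tool_pos': array([0.2999, 0.6042, 0.3029]), 'ee_rot': array([ 0.0006,  0.8499,  0.527 , -0.0008]), 'wrist_force': array([-0.3595, -0.2313, -0.1507]), 'torque': array([ 0.0031, -0.052 , -0.0123]), 'grip_width': 0.0855627332902741}
[[-0.2856  0.6759 -0.6794  1.0159]
 [ 0.9582  0.2159 -0.1879  0.1382]
 [ 0.0197 -0.7046 -0.7093  0.6195]
 [ 0.      0.      0.      1.    ]] 414.5551492745667
[[ 0.0249 -0.9896  0.1415  0.4105]
 [-0.9996 -0.0233  0.0131  0.0002]
 [-0.0097 -0.1418 -0.9898  0.878 ]
 [ 0.      0.      0.      1.    ]] 444.32651586120755
```

View pics/scene0.png

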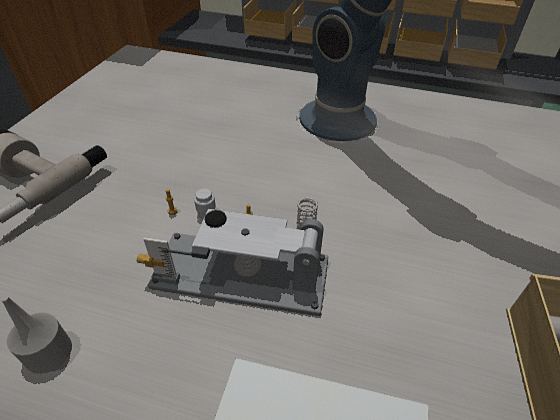

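View pics/top0.png

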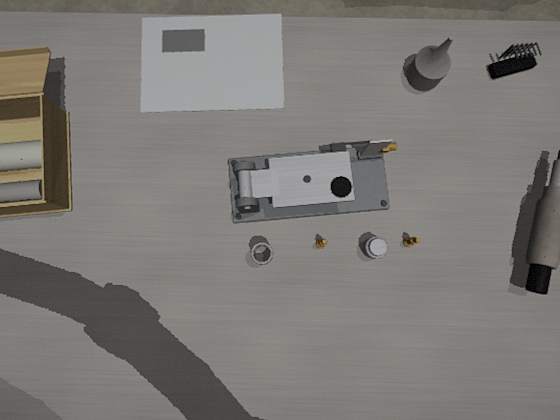

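Scene: the pad is at about (215,218), the pointer runs left to about (170,245), and the brass index is at about (147,260). Top: the pad is at (341,187), the index at (390,148), and the loose parts lie in a row at v≈245. I'll enlarge the scene view and compute positions.

```bash
python3 - <<'E'
from h import *
np.set_printoptions(precision=4,suppress=True)
a=load("scene0");b=load("top0")
print("pad",pt(b,341,187),pt(a,215,217))
for n,u,v in[("spring",262,253),("mA",321,241),("sleeve",376,246),("mB",411,240),("index",390,148)]: print(n,pt(b,u,v))
# base corners at z=.014 from top
def onz(c,u,v,z):
    p0=c["cw"][:3,3]; p1=pt(c,u,v,1.); return p0+(p1-p0)*(z-p0[2])/(p1[2]-p0[2])
for u,v in[(234,221),(389,208),(229,158)]: print("corner",onz(b,u,v,.014))
c=a["color"][222:297,130:230]; cv2.imwrite("pics/crop1.png",cv2.resize(c,(800,600),interpolation=cv2.INTER_CUBIC))
E
```

```text
pad [ 0.558  -0.1141  0.115 ] [ 0.5634 -0.113   0.1129]
spring [ 0.4446  0.0236 -0.0006]
mA [ 0.468  -0.0875  0.0443]
sleeve [ 0.4602 -0.1867  0.0595]
mB [ 0.4742 -0.2566  0.041 ]
index [ 0.643  -0.2122  0.0696]
corner [0.505  0.0797 0.014 ]
corner [ 0.5379 -0.2232  0.014 ]
corner [0.6313 0.0942 0.014 ]
```

View pics/crop1.png

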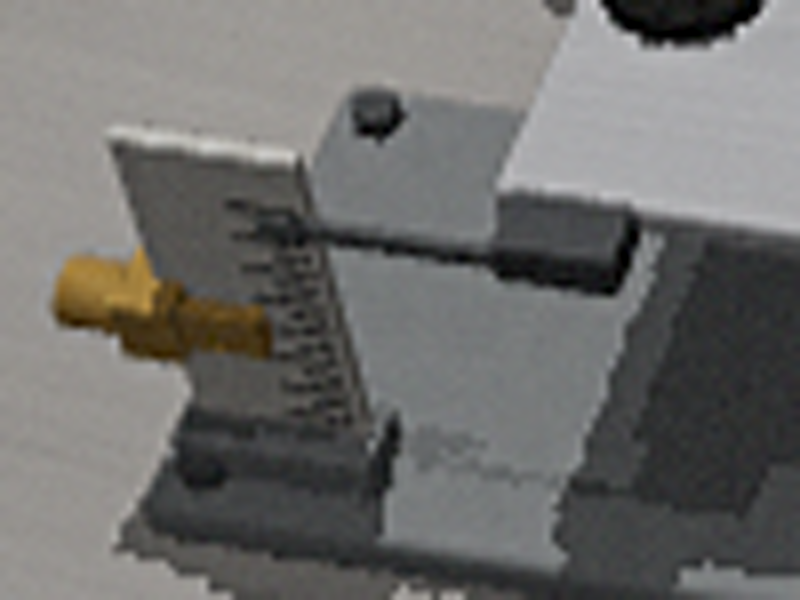

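The crop shows the pointer tip at crop (275,228), the tab's inner edge middle at (268,330), and the blade top from (110,140) to (300,160). I'll work out heights on the scale plane.

```bash
python3 - <<'E'
from h import *
np.set_printoptions(precision=4,suppress=True)
a=load("scene0")
yaw=np.arctan2(.108,.994);Rz=R.from_euler('z',yaw).as_matrix();O=np.array([.584,-.0475,0])
# refine origin with pad
pad=np.array([.5605,-.1145,.114])
print("O from pad",pad-Rz@[-.03,-.068,.114])
def hit(cu,cv,xt):
    u,v=130+cu/8-.5+.06,222+cv/8-.5+.06
    p0=a["cw"][:3,3]; d=pt(a,u,v,1.)-p0
    p0t=Rz.T@(p0-O); dt=Rz.T@d
    return (p0t+dt*(xt-p0t[0])/dt[0])*1e3, 1e3*(Rz.T@(pt(a,round(u),round(v))-O))
for n,u,v,x in[("tip",270,228,.048),("tabmid",268,330,.048),("tabtop",268,305,.048),("tabbot",268,356,.048),("bladeTL",110,142,.045),("bladeTR",300,160,.045),("blade bot",370,435,.045)]: print(n,*hit(u,v,x))
o=get_obs();print(o["tool_pos"])
E
```

```text
O from pad [ 0.583  -0.0437  0.    ]
tip [  48.     -129.1916   96.8672] [  49.509  -128.7149   98.861 ]
tabmid [  48.     -136.6345   61.7994] [  47.9297 -136.9039   61.1331]
tabtop [  48.    -134.873   70.61 ] [  44.2131 -137.7381   64.515 ]
tabbot [  48.     -138.5012   52.4625] [  50.0507 -137.1678   55.5044]
bladeTL [  45.     -161.4903  112.8423] [  43.5385 -162.949   111.6842]
bladeTR [  45.     -120.1317  116.53  ] [  42.6416 -121.9593  112.4532]
blade bot [  45.     -121.4975   24.9755] [  43.7201 -121.9837   22.9908]
[0.2999 0.6043 0.303 ]
```

The drop from pointer tip to mark is about 35 mm, so the pad has to sink about 25 mm. Moving over the pad at the current height with the gripper shut.

```bash
python3 -m inch '-.1 .105 0 0 0 0; -.21 .22 0 0 0 0; -.33 .345 0 0 0 0; -.45 .47 0 0 0 0; -.57 .595 0 0 0 0; -.69 .72 0 0 0 0; -.8 .84 0 0 0 0; -.9 .94 0 0 0 0' -1 40 && python3 -m inch '-.11 .115 0 0 0 0; -.22 .23 0 0 0 0; -.34 .355 0 0 0 0; -.46 .48 0 0 0 0; -.58 .605 0 0 0 0; -.7 .73 0 0 0 0; -.81 .84 0 0 0 0; -.9 .94 0 0 0 0'
```

```text
time_s: 0.77
tool_pos: [0.4109, 0.2963, 0.3037]
ee_rot: [0.0, 0.85, 0.527, -0.0]
wrist_force: [0.4, -0.2, 0.3]
grip_width: -0.0
time_s: 1.43
tool_pos: [0.5209, -0.0103, 0.3038]
ee_rot: [0.0, 0.85, 0.526, -0.0]
wrist_force: [1.3, 1.0, 0.8]
grip_width: 0.0002
```

```bash
python3 -m inch '-.06 .065 0 0 0 0; -.13 .14 0 0 0 0; -.2 .215 0 0 0 0; -.26 .28 .05 0 0 0; -.304 .328 .1 0 0 0; -.304 .328 .2 0 0 0; -.304 .328 .28 0 0 0; -.304 .328 .28 0 0 0' && python3 - <<'E'
from h import *
np.set_printoptions(precision=4,suppress=True)
c=snap("wrist","w0");o=get_obs();print(o["tool_pos"],o["wrist_force"])
print("tip proj",proj(c,[.5605,-.1145,.114]))
a=snap("scene","scene1")
z=cv2.resize(c["color"],(560,420)); s=cv2.resize(a["color"][180:310,120:290],(735,562),interpolation=cv2.INTER_CUBIC)
cv2.imwrite("pics/s1.png",s)
E
```

```text
time_s: 2.1
tool_pos: [0.5581, -0.1117, 0.2296]
ee_rot: [-0.003, 0.85, 0.527, -0.004]
wrist_force: [-0.7, 1.2, 0.1]
grip_width: -0.0001
[ 0.5593 -0.1117  0.2317] [-0.5523  0.2426  0.4947]
tip proj (np.float64(276.94123143587706), np.float64(247.55964920351698), np.float64(0.20353564151154707))
```

View pics/w0.png

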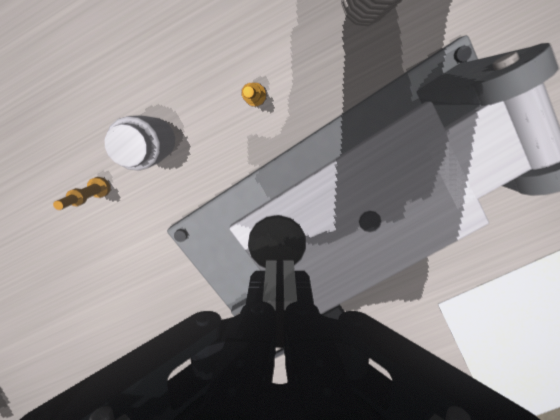

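View pics/s1.png

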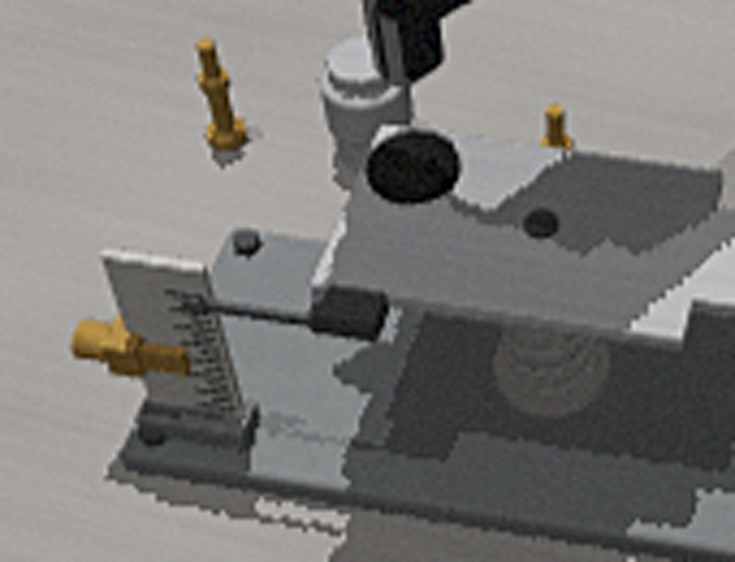

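Wrist: the pad centre is at (277,242), directly under the shut fingers to about 2 mm. Scene crop: pointer and tab are in full view, with the tip at (190,303) and the tab middle at (187,360). Descending to an estimated pad sink of 15 mm.

```bash
python3 -m inch '0 0 .03 0 0 0; 0 0 .07 0 0 0; 0 0 .11 0 0 0; 0 0 .15 0 0 0; 0 0 .18 0 0 0; 0 0 .21 0 0 0; 0 0 .235 0 0 0; 0 0 .244 0 0 0'; python3 - <<'E'
from h import *
a=snap("scene","scene2"); o=get_obs(); print(o["tool_pos"],o["wrist_force"])
cv2.imwrite("pics/s2.png",cv2.resize(a["color"][180:310,120:290],(735,562),interpolation=cv2.INTER_CUBIC))
E
```

```text
time_s: 2.87
tool_pos: [0.5604, -0.1122, 0.1723]
ee_rot: [-0.0, 0.85, 0.527, -0.0]
wrist_force: [-2.2, -0.8, 5.2]
grip_width: 0.0
[ 0.56038238 -0.11222821  0.17228449] [-1.83946142 -0.87410983  5.26867726]
```

View pics/s2.png

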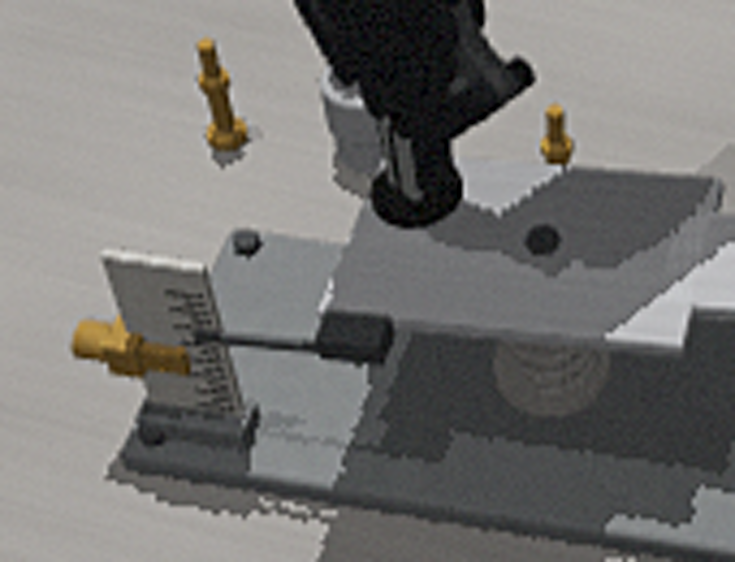

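Pressing at 5.3 N, which matches about 14 mm of pad sink. The tip has moved from crop row 303 to 338 with the tab middle at 360, so about 13.5 mm of pointer travel remains, or about 9.5 mm at the pad.

```bash
python3 -m inch '0 0 .006 0 0 0; 0 0 .012 0 0 0; 0 0 .018 0 0 0; 0 0 .024 0 0 0; 0 0 .03 0 0 0; 0 0 .034 0 0 0; 0 0 .037 0 0 0; 0 0 .037 0 0 0'; python3 - <<'E'
from h import *
a=snap("scene","scene3"); o=get_obs(); print(o["tool_pos"],o["wrist_force"])
cv2.imwrite("pics/s3.png",cv2.resize(a["color"][222:297,130:230],(800,600),interpolation=cv2.INTER_CUBIC))
E
```

```text
time_s: 3.58
tool_pos: [0.5604, -0.1121, 0.1643]
ee_rot: [-0.0, 0.85, 0.527, -0.0]
wrist_force: [-3.7, 0.4, 6.5]
grip_width: 0.0004
[ 0.5604228  -0.11203178  0.16431449] [-3.67112089 -0.38810887  7.59125393]
```

View pics/s3.png

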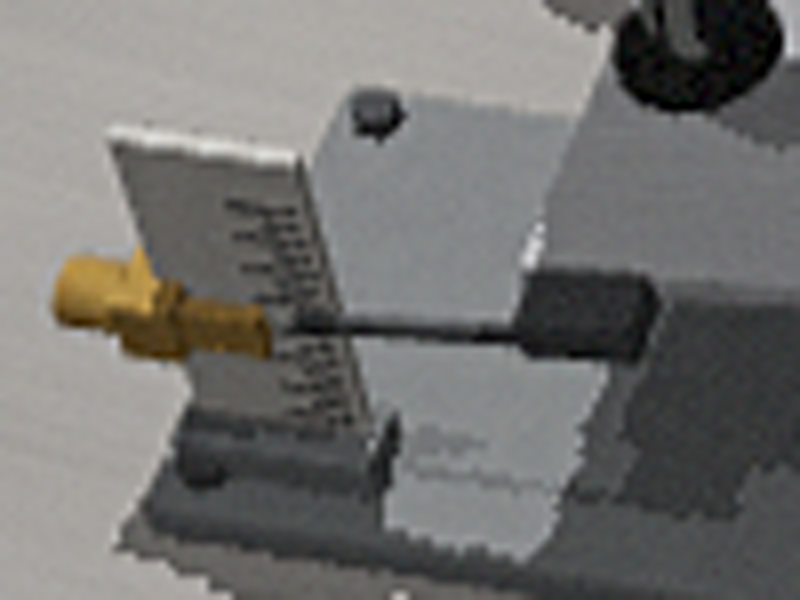

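The tip is at crop (285,322). Carried level to the tab edge that is row 320, against a tab middle of 330, so it is about 3 mm high and already inside the band. Lowering the pad another 1.5 mm and holding.

```bash
python3 -m inch '0 0 .003 0 0 0; 0 0 .006 0 0 0; 0 0 .006 0 0 0; 0 0 .006 0 0 0; 0 0 .006 0 0 0; 0 0 .006 0 0 0; 0 0 .006 0 0 0; 0 0 .006 0 0 0'; python3 -m inch '0 0 0 0 0 0; 0 0 0 0 0 0; 0 0 0 0 0 0; 0 0 0 0 0 0; 0 0 0 0 0 0; 0 0 0 0 0 0; 0 0 0 0 0 0; 0 0 0 0 0 0';  python3 - <<'E'
from h import *
a=snap("scene","scene4"); o=get_obs(); print(o["tool_pos"],o["wrist_force"])
cv2.imwrite("pics/s4.png",cv2.resize(a["color"][222:297,130:230],(800,600),interpolation=cv2.INTER_CUBIC))
E
```

```text
time_s: 4.3
tool_pos: [0.5604, -0.112, 0.163]
ee_rot: [-0.0, 0.85, 0.527, -0.0]
wrist_force: [-3.3, 0.3, 8.0]
grip_width: 0.0002
time_s: 4.97
tool_pos: [0.5604, -0.112, 0.1629]
ee_rot: [-0.0, 0.85, 0.527, -0.0]
wrist_force: [-3.4, -0.1, 7.5]
grip_width: -0.0
[ 0.56040276 -0.11198476  0.16292209] [-2.89557537  0.31245495  7.65740466]
```

View pics/s4.png

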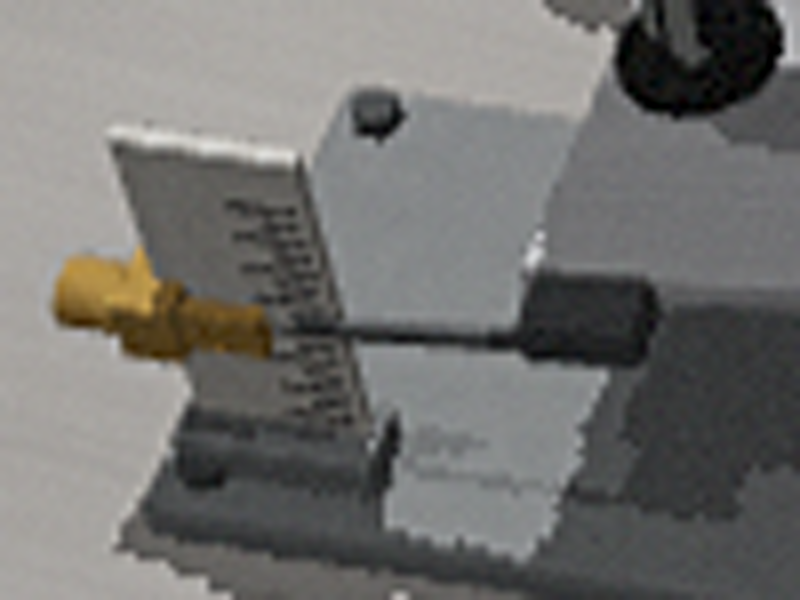

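The tip at (280,327) is level with the tab middle at 330, within about 2 mm. Holding one more second, then raising.

```bash
for i in 1 2; do python3 -m inch '0 0 0 0 0 0; 0 0 0 0 0 0; 0 0 0 0 0 0; 0 0 0 0 0 0; 0 0 0 0 0 0; 0 0 0 0 0 0; 0 0 0 0 0 0; 0 0 0 0 0 0'|sed -n '1,2p;4p'; done; python3 -m inch '0 0 -.015 0 0 0; 0 0 -.03 0 0 0; 0 0 -.05 0 0 0; 0 0 -.07 0 0 0; 0 0 -.09 0 0 0; 0 0 -.12 0 0 0; 0 0 -.18 0 0 0; 0 0 -.26 0 0 0'; python3 -m inch '0 0 -.08 0 0 0; 0 0 -.16 0 0 0; 0 0 -.2 0 0 0; 0 0 -.2 0 0 0; 0 0 -.2 0 0 0; 0 0 -.2 0 0 0; 0 0 -.2 0 0 0; 0 0 -.2 0 0 0';python3 - <<'E'
from h import *
a=snap("scene","scene5"); o=get_obs(); print(o["time_s"],o["tool_pos"],o["wrist_force"])
cv2.imwrite("pics/s5.png",cv2.resize(a["color"][170:310,120:330],(798,532),interpolation=cv2.INTER_CUBIC))
p=load("scene0")["color"].astype(int)
d=abs(a["color"].astype(int)-p).max(2)
for n,(u,v) in dict(mB=(170,203),mA=(248,210),spring=(307,212),sleeve=(204,200),tab=(158,262),tip=(170,251)).items(): print(n,d[v-6:v+6,u-5:u+5].mean())
E
```

```text
time_s: 5.68
tool_pos: [0.5604, -0.112, 0.163]
wrist_force: [-3.9, 0.5, 8.7]
time_s: 6.35
tool_pos: [0.5604, -0.112, 0.1629]
wrist_force: [-3.9, 1.0, 7.5]
time_s: 7.02
tool_pos: [0.5602, -0.1115, 0.2265]
ee_rot: [-0.001, 0.85, 0.527, -0.001]
wrist_force: [-0.6, -0.3, 0.2]
grip_width: 0.0
time_s: 7.68
tool_pos: [0.5602, -0.1119, 0.2759]
ee_rot: [-0.001, 0.85, 0.527, -0.001]
wrist_force: [1.2, 0.5, -0.7]
grip_width: -0.0004
7.7333 [ 0.56029974 -0.11187852  0.27607313] [ 0.09564259 -0.09807163 -0.77217637]
mB 12.658333333333333
mA 12.45
spring 21.108333333333334
sleeve 13.116666666666667
tab 10.55
tip 10.708333333333334
```

View pics/s5.png

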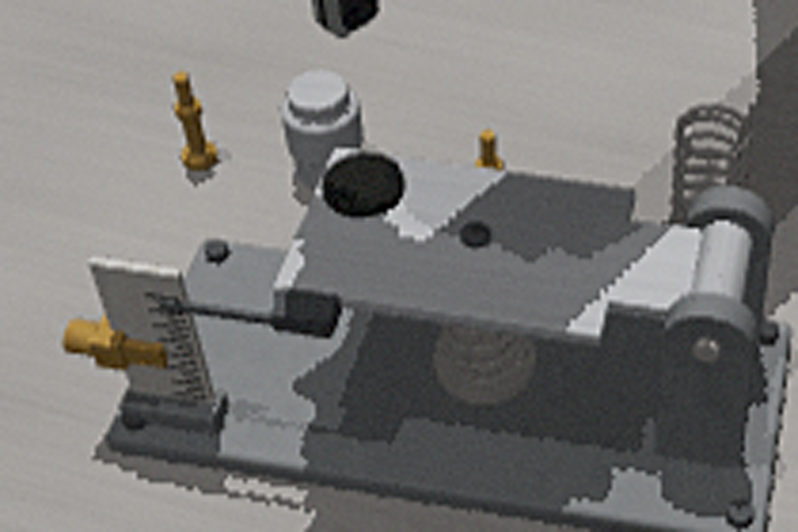

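The plate is back up with the pointer tip at crop (165,304), as at the start. The index is unmoved, all four loose parts are standing, and the fingers are clear. Handing in.

```bash
python3 -c "
from cell import *
print(job_done())"
```

```text
the job is handed in; nothing more can be done
None
```

The pointer was pressed level with the index tab, held there, and released; the job is handed in, and `job_done()` gives no verdict.

- **Press:** With the shut fingertips I pushed the thumb pad down about 24 mm, at roughly 7.5–8.7 N. In the scene image the pointer tip stood within about 2 mm of the tab middle, and it never showed below it.
- **Hold:** It stayed there for about 2 s, counted after the final 1.5 mm adjustment.
- **Release:** I then raised the fingers clear, to about 89 mm above the pad.
- **Last checks:** The final picture shows the plate back up with the pointer at its rest height, the index where it was, and all four loose parts standing in place. The wrist force was near zero.
- **Inconclusive check:** The pixel comparison with the first picture gave differences everywhere. I put these down to noise and the arm's shadow, so I judged the final state by eye.

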